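# Zero the welding-filter tester with the glass cell

## Robot

A 6-joint arm with a two-finger parallel gripper is mounted at the origin on the work surface. World frame = base frame: x ahead of the robot, y to its left, z up, the work surface at z = 0. Lengths are in m, angles in rad, forces in N, time in s.
With the tool pointing down it reaches from about 0.225 to 0.875 m from the base axis. Payload 3.4 kg.
Tool frame: the origin (TCP) lies between the finger pads; the fingertips stand 22 mm ahead of it and the grasp point (between the pads) lies 3 mm ahead of it (manip.finger_overhang is the distance from the TCP to the fingertips, in m); z points along the fingers, y is the line along which they close (so a half turn about z gives the same grasp; the last joint's range is limited). The gripper opens to 85 mm and grips with 20 to 120 N. Pads are 22 mm wide; open, the fingers measure 114 mm over their backs; the gripper's body (76 mm by 85 mm) begins 54 mm behind the grasp point. The pads swing forward as they close: fully open they stand 13 mm farther back than shut.
Start: joints at [-1.25, 0.276, 1.505, -0, 1.361, -0.121], TCP at [0.246, -0.52, 0.253] pointing down, gripper open.
Joint ranges: [-2.89, 2.89], [-0.75, 2.08], [0.22, 2.7], [-1.18, 4.32], [0.11, 2.71], [-2.7, 2.7]. Speed limits (rad/s): [2.57, 2.57, 3.14, 3.14, 3.14, 3.14].

## Interface

Orientations are given as a unit quaternion [w, x, y, z].
In Python, from rig import get_state, eyes, order, manip gives the robot as it stands.
- The arm moves only by the tool drive_tool, never from a script. Its argument "rows" is a list of rows, each a list of 4 numbers: the shift along the tool's x, y, z in units of 25 mm (1.0 is 25 mm), then the turn about the tool's z in units of 6 degrees (1.0 is 6 degrees). A call has exactly 8 rows; each row is the pose to reach, as a shift and turn from the pose commanded when the call began, along the tool's axes at that moment; what a row does not reach only later rows make up. A row lasts 1/12 s, in which the tool goes at most 41.7 mm and 7.16 degrees, less where a joint would pass 70% of its speed; a pose out of reach is approached as far as the arm can. A call with a gripper value outside its range is refused whole. "grip" is the finger opening in mm, from 0 to 85.4, set as the call begins (left out, the last holds). The fingers move at their own pace and stop on an object; "newtons" is the grip in N (left out, the last holds). Time passes only in rows, so rows that repeat a pose let the fingers close, or fill a call up. It gives the time, the measured TCP pose, the force, the opening and the grip force at its end, in the units of the state.
- get_state(): the state, without advancing time (a new reading comes with each control period).
- eyes.get_image(name): name is "scene" or "top"; returns (picture, depth): 384x512x3 uint8, red, green, blue; 384x512 float32, m along the optical axis (not along the pixel's ray), 0 where there is no reading.
- eyes.camera_info(name): a dict with "fx", "fy", "cx", "cy" (pixels), "R" (3x3) and "t" (3): a world point X has camera coordinates R X + t. Camera axes: x right, y down, z forward; pixel columns grow to the right and rows downward; lengths in m; the calibration is good to about 2 mm. A picture is of the moment at which its call begins. camera_info takes no time and is no camera call.
- order.sign_off(): hands the job in; it is judged then, once.
The state is a dict: "clock": time; "qpos": joint angles; "qd": joint speeds; "effort": joint torques, N m; "position": TCP position; "ee_rot": TCP orientation; "contact_force": force on the tool from outside, world axes, zero at the start; "moment": the same for the moment, N m; "width": finger opening in m; "gripper_force": force on a finger pad.
Only numpy, scipy, OpenCV 4.12 (cv2) and the standard library are available. Lean on these libraries where they do the work, as an engineer would, in place of code of your own. Each camera call takes 0.05 s, during which the arm holds its last target. There are 200 camera calls.

## Task

Zero the welding-filter tester: first push the loaded filter slide fully home into the lamp head, then take the tall glass cell out of the rack, gripping it by its two broad frosted faces and never letting the fingers touch its clear end windows. Hold it upright and still in the light path midway between the two heads, clear of the tester, with the windows facing the lenses so that the beam runs straight through from one window to the other. Finish while holding it there in the gripper, and leave the short cell and all the other things where they are.

Things in the scene. Friction and masses are not known exactly. Their poses are not given: they have to be found in the camera images.
- tester: filter tester, fixed: steel base plate 130 (x) x 300 (y) x 10 mm; on it two grey heads 90 (x) x 80 (y) mm, tops 100 mm above the table: lamp head at y = +100 mm (slotted top, filter slide in front), receiver head at y = -100 mm (round white meter in front). Origin: centre of the underside, at table height; x from front to back (front faces the robot), y to the lamp head, z up
- beam (a point): middle of the light path, which runs along the tester's y, 65 mm above the table, midway between the two black lens barrels (diameter 34 mm) that stick out 10 mm from the heads' inner faces; 100 mm is free between the barrels, 120 mm between the heads; the base plate below is 10 mm thick; axes as the tester's
- filter_slide (a joint): the aluminium filter slide in the front of the lamp head, m drawn out: 0 is fully home against its stop, 0.06 fully out; pushed in along the tester's +x. Friction about 1.5 N with some damping; it stays where it is left
- slide_front (a point): centre of the front face of the slide's flat front panel, which is 64 (y) x 54 (z) x 8 mm; the point is 65 mm above the table, moves with the slide, and is 54 mm in front of (-x) the tester's origin when home; axes as the tester's
- rack: black rack for glass cells, fixed to the table, 70 (x) x 160 (y) x 16 mm with two rectangular sockets 10 mm deep (29 x 43 mm) at y = +40 and -40 mm; origin: centre of its underside, at table height
- cell: tall glass cell, 0.11 to 0.2 kg, 26 (x) x 40 (y) x 72 (z) mm, upright in one of the two rack sockets, sunk 10 mm (underside 6 mm, top 78 mm above the table). The two broad faces (normals +-x, 26 mm apart) are frosted, matt whitish; the two narrow end faces (normals +-y) are the clear windows. Origin: centre of its underside, z up
- cell_window_a: clear end window of the tall cell on its +y end, 22 (x) x 3 (y) x 72 (z) mm, outer surface 20 mm from the cell's axis; each window is set back 2 mm from the planes of the frosted faces; origin: centre of its lower edge
- cell_window_b: the same on the cell's -y end
- short_cell: the short glass cell in the other socket, of the same kind and footprint but only 40 mm tall; leave it in place; origin: centre of its underside
- tube: bystander: upright steel tube, diameter 44 mm, 95 mm tall; origin: centre of its lower end
- flange: bystander: flat steel ring, diameter 68 mm, 16 mm thick; origin: centre of its underside
- tin: bystander: upright tin can, diameter 52 mm, 60 mm tall; origin: centre of its underside
- wrench: bystander: wrench lying flat, about 160 to 200 mm long along its x; origin under its middle
- brush: bystander: hand brush lying flat, about 200 mm long along its x; origin under its middle
- magnet: bystander: red welding magnet block 40 x 18 mm, 52 mm tall; origin: centre of its underside
Things that resemble listed ones, but are neither listed nor needed, are in the scene too. Leave any purple or turquoise look-alike of the cell alone.

How it is judged:
On the way, in this order (a step that is already met when the one before it is completed fails the run):
1. the filter slide is pushed fully home (value of joint filter_slide below 0.004 m), for 0.2 s.
2. the tall cell is gripped and lifted clear of the rack (height (world z) of cell above 0.022 m and contact force between the fingers and cell above 2 N), for 0.2 s.
At the end, for the whole second after the job is handed in: slide within 4 mm of home; tall cell held still in the fingers (over 2 N), not touching the tester, underside 13.5 to 57 mm above the table, within 6.5 mm of the beam sideways and 22 mm of the middle along it, windows square to the beam within 0.17 rad, upright within 0.12 rad (value of joint filter_slide below 0.004 m and contact force between the fingers and cell above 2 N and contact force between cell and tester below 0.05 N and z of cell in the frame of tester between 0.0135 and 0.057 m and x of cell in the frame of tester between -0.0065 and 0.0065 m and y of cell in the frame of tester between -0.022 and 0.022 m and angle between the y axis of cell and the y axis of tester, either way round below 0.17 rad and angle between cell's own z axis and vertical below 0.12 rad and linear speed of cell below 0.02 m/s); the arm keeps its last pose, push and grip.
It fails at once if the fingers touch a clear window of the tall cell (contact force between the fingers and cell_window_a above 0.5 N or contact force between the fingers and cell_window_b above 0.5 N).
It fails at once if a bystander or the short cell is moved more than 25 mm (distance of any of tube, flange, tin, wrench, brush, magnet, short_cell from where it was at the start of the episode above 0.025 m).
It also fails if it takes over 53 s, if anything falls off the work surface, if the arm or the gripper's body presses on something with over 40 N, if the wrist force passes 120 N, or if a joint passes its speed limit or range.

## Working session

There is one attempt and no reset: what is moved stays moved. The work goes in short steps, Python scripts to look and compute and a tool call to move; the robot and the scene stay as the last step left them, time stands still between calls to the robot, and variables do not carry over. Pictures are saved under pics/ and viewed, at most 10 in all, crops included, and the job is handed in when it is done.

Besides the shell and the picture viewer there is one more tool, called after "Call:" as name(argument=value, ...) on one line, values as JSON. drive_tool: Moves the arm, as the interface text tells. Its arguments: {"type":"object","properties":{"rows":{"type":"array","items":{"type":"array","items":{"type":"number"}}},"grip":{"type":"number"},"newtons":{"type":"number"}},"required":["rows"]}

```bash
ls; mkdir -p pics
python3 - <<'E'
from rig import get_state, eyes, order, manip
import numpy as np, cv2
for n in("scene","top"):
    p,d=eyes.get_image(n); cv2.imwrite(f"pics/{n}1.png",p[...,::-1]); np.savez(f"pics/{n}1.npz",p=p,d=d)
    print(n,eyes.camera_info(n))
s=get_state();print(s)
E
```

```text
pics
scene {'fx': 392.3331969544325, 'fy': 392.3331969544325, 'cx': 256.1135689773584, 'cy': 192.23118574241184, 'R': array([[ 0.69059123,  0.72289888,  0.02238204],
       [ 0.39031679, -0.34646253, -0.85300441],
       [-0.6088814 ,  0.59781345, -0.52142355]]), 't': array([-0.47559185, -0.13194988,  1.35471042])}
top {'fx': 404.2615634072425, 'fy': 404.2615634072425, 'cx': 257.4627287333873, 'cy': 186.6783734809133, 'R': array([[-0.02561021, -0.99966305, -0.00423086],
       [-0.99528682,  0.02589362, -0.09345405],
       [ 0.09353211,  0.00181754, -0.9956146 ]]), 't': array([0.10156844, 0.57101472, 1.3837461 ])}
{'clock': 0.1, 'qpos': array([-1.24996428e+00,  2.76509511e-01,  1.50603792e+00, -6.14685068e-06,
        1.36069379e+00, -1.21017775e-01]), 'qd': array([ 0.00095846, -0.0019061 , -0.0025155 , -0.00119923, -0.00058734,
        0.00024902]), 'effort': array([ 1.27104053e-03, -4.17699552e+01, -2.46403795e+01, -1.77881032e-05,
        5.70668824e-03,  8.35210727e-06]), 'position': array([ 0.24571808, -0.5193554 ,  0.25252636]), 'ee_rot': array([-8.19874324e-04,  9.75694717e-01,  2.19132699e-01, -8.52052884e-05]), 'contact_force': array([ 0.13466853, -0.55744837, -0.23440184]), 'moment': array([-0.00244433,  0.04260733,  0.02630063]), 'gripper_force': 0.0, 'width': 0.08523480917373225}
```

View pics/scene1.png

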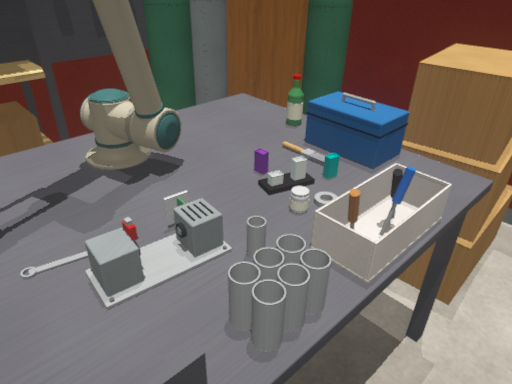

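View pics/top1.png

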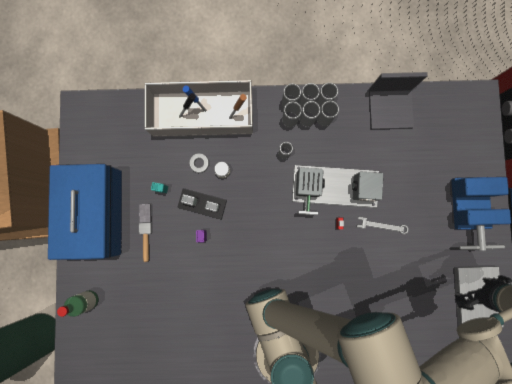

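The scene view shows the tester (~160,250), its slide in front (~178,200), and a black rack (~287,181) holding two whitish cells. Four things could be the cell, given as scene px / top px:
- **Whitish, right:** (299,168) / (188,200). This one looks tall.
- **Whitish, left:** (276,178) / (212,206). This one looks short.
- **Purple look-alike:** (261,160) / (201,236).
- **Turquoise look-alike:** (331,165) / (158,188).

The right-hand whitish cell in the rack fits the description. I'll confirm it with heights and a crop.

```bash
cat > h.py <<'E'
import numpy as np, cv2
from rig import eyes
def cloud(n,d):
    c=eyes.camera_info(n); v,u=np.mgrid[:384,:512]
    P=np.stack([(u-c['cx'])/c['fx']*d,(v-c['cy'])/c['fy']*d,d],-1)
    W=(P-c['t'])@c['R']; W[d<=0]=np.nan
    return W
def proj(n,X):
    c=eyes.camera_info(n); x=np.asarray(X)@c['R'].T+c['t']
    return np.stack([c['fx']*x[...,0]/x[...,2]+c['cx'],c['fy']*x[...,1]/x[...,2]+c['cy']],-1)
def rect(W,m):
    q=W[m][:,:2]; (c,s,a)=cv2.minAreaRect((q*1000).astype(np.float32)); return np.round(c,1),np.round(s,1),round(a,1),len(q),np.round(np.median(W[m][:,2])*1000,1)
E
python3 - <<'E'
from h import *
np.set_printoptions(suppress=True,precision=4)
out=[]
for n in("top","scene"):
    z=np.load(f"pics/{n}1.npz"); W=cloud(n,z['d']); 
    pts={'top':dict(tall=(188,200),short=(212,206),lamp=(311,177),rec=(367,187),slide=(309,213),red=(340,224),tube=(286,147),table=(250,200),pur=(201,236),tur=(158,188)),
     'scene':dict(tall=(299,161),short=(276,175),lamp=(195,213),rec=(112,247),panel=(178,199),table=(300,290))}[n]
    for k,(u,v) in pts.items(): print(n,k,W[v,u])
    r={'top':dict(lamp=(296,328,160,205),rec=(345,388,165,208),tall=(180,198,192,208),short=(204,221,198,214))}.get(n,{})
    for k,(a,b,c,e) in r.items():
        w=np.full(z['d'].shape,False); w[c:e,a:b]=True
        lo,hi={'lamp':(.09,.11),'rec':(.09,.11),'tall':(.065,.09),'short':(.036,.06)}[k]
        m=w&(W[...,2]>lo)&(W[...,2]<hi); print(k,rect(W,m) if m.sum()>3 else m.sum())
T=np.load("pics/top1.npz")['p'];S=np.load("pics/scene1.npz")['p']
a=cv2.resize(T[150:225,285:390],None,fx=3.8,fy=3.8,interpolation=2);b=cv2.resize(T[180:250,145:235],None,fx=4.3,fy=4.3,interpolation=2)
c=cv2.resize(S[180:290,80:235],None,fx=2.55,fy=2.55,interpolation=2);d=cv2.resize(S[140:210,245:345],None,fx=3.9,fy=3.9,interpolation=2)
o=np.zeros((600,800,3),np.uint8)
for im,(x,y) in((a,(0,0)),(b,(402,0)),(c,(0,305)),(d,(402,305))): 
    im=im[:600-y,:800-x]; o[y:y+im.shape[0],x:x+im.shape[1]]=im
cv2.imwrite("pics/crop.png",o[...,::-1])
E
```

```text
top tall [0.5304 0.3224 0.0688]
top short [0.5094 0.2447 0.0426]
top lamp [ 0.5941 -0.0914  0.1009]
top rec [ 0.5565 -0.2765  0.0948]
top slide [ 0.4755 -0.0815  0.0914]
top red [ 0.4366 -0.1899  0.0532]
top tube [ 0.7137 -0.0182  0.0133]
top table [0.529  0.1144 0.0033]
top pur [0.4085 0.2802 0.0676]
top tur [0.5738 0.4237 0.069 ]
lamp (array([566., -87.]), array([ 79.9, 121.5]), 84.6, 653, np.float64(98.9))
rec (array([ 562.2, -287.6]), array([81.5, 92.6]), 85.8, 660, np.float64(98.5))
tall (array([532.8, 322.5]), array([39.5, 25.8]), 72.8, 94, np.float64(75.9))
short (array([510.5, 246. ]), array([40.4, 25.8]), 72.7, 87, np.float64(43.8))
scene tall [0.5474 0.3086 0.0791]
scene short [0.5167 0.2446 0.0423]
scene lamp [ 0.5872 -0.0974  0.0985]
scene rec [ 0.5742 -0.2902  0.0982]
scene panel [ 0.4944 -0.0816  0.0853]
scene table [ 0.9097 -0.1093  0.1075]
```

View pics/crop.png

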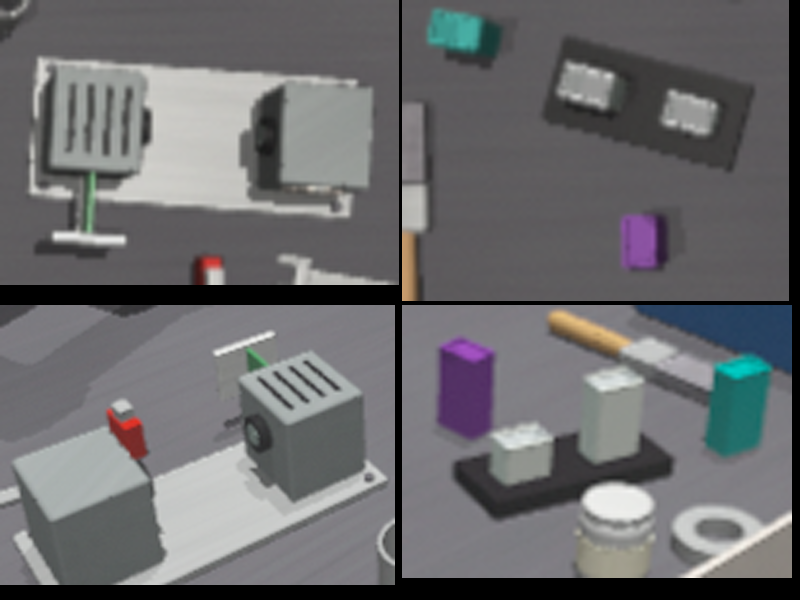

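The crop confirms it. The right-hand matt whitish cell in the rack (crop ~612,415) is the tall one, with its top at about 77 mm. Its neighbour (520,455) is the short one, at about 44 mm. Purple and turquoise stand free outside the rack. The slide panel (88,238) is clearly drawn out. Next I'll refine the poses.

Run:
```python
from h import *
from scipy.optimize import minimize
np.set_printoptions(suppress=True,precision=4)
C={n:cloud(n,np.load(f"pics/{n}1.npz")['d']) for n in("top","scene")}
def T(W,o,a): 
    q=W[:,:2]-o; c,s=np.cos(a),np.sin(a); return q@np.array([[c,-s],[s,c]])
def fit(P,boxes,x0):
    def f(x):
        q=T(P,x[:2],x[2]); d=np.min([np.hypot(*np.maximum(np.abs(q-b[:2])-b[2:],0).T) for b in boxes],0)
        return np.minimum(d,.01).sum()/len(P)*1000 
    # coverage centring: symmetric penalty through slightly shrunk boxes
    return minimize(f,x0,method='Nelder-Mead',options=dict(initial_simplex=[np.array(x0)+v for v in np.vstack([np.zeros(3),np.diag([.006,.006,.04])])],xatol=1e-5,fatol=1e-6)).x
hb=[np.array([0,s*.1,.045-.003,.04-.003]) for s in(1,-1)]
cb=[np.array([0,0,.011,.018])]
for n,W in C.items():
    W=W.reshape(-1,3); W=W[np.isfinite(W).all(1)]
    q=T(W,np.array([.5695,-.188]),-.07); H=W[(W[:,2]>.09)&(W[:,2]<.11)&(abs(q[:,0])<.055)&(abs(q[:,1])<.155)]
    x=fit(H,hb,[.5695,-.188,-.07]); print(n,'tester',x,len(H))
    q=T(W,x[:2],x[2]); m=(q[:,0]<-.06)&(q[:,0]>-.14)&(abs(q[:,1]-.1)<.05)&(W[:,2]>.045)&(W[:,2]<.1)
    p=np.c_[q[m],W[m][:,2]]; print(' slide',len(p),np.percentile(p,[2,25,50,75,98],axis=0))
    q=T(W,np.array([.5328,.3225]),-.288); K=W[(W[:,2]>.068)&(W[:,2]<.085)&(abs(q[:,0])<.03)&(abs(q[:,1])<.04)]
    print(' cell',fit(K,cb,[.5328,.3225,-.288]),len(K),np.median(K[:,2]))
    print(' cell rect',rect(K[:,None],np.ones((len(K),1),bool)))
```

```text
top tester [ 0.5714 -0.1872 -0.0976] 1311
 slide 86 [[-0.1068  0.07    0.0512]
 [-0.1044  0.0957  0.0741]
 [-0.1011  0.1006  0.0883]
 [-0.0864  0.1093  0.091 ]
 [-0.0625  0.1293  0.0936]]
 cell [ 0.5332  0.3223 -0.272 ] 92 0.07596530405849507
 cell rect (array([532.8, 322.5]), array([39.5, 25.8]), 72.8, 92, np.float64(76.0))
scene tester [ 0.577  -0.1899 -0.0964] 2151
 slide 349 [[-0.1088  0.0701  0.0471]
 [-0.1041  0.0813  0.0664]
 [-0.1027  0.0965  0.0778]
 [-0.1013  0.1117  0.0863]
 [-0.0729  0.1317  0.0912]]
 cell [ 0.5369  0.3217 -0.3019] 90 0.07509340199306175
 cell rect (array([536.3, 322.2]), array([39.9, 31.2]), 66.9, 90, np.float64(75.1))
```

Measured so far: slide about 50 mm out, tester near (0.574, −0.1885) with yaw ≈ −0.097 rad. I'll close the fingers and move to a point in front of the slide.

Call:
drive_tool(rows=[[0.9,-0.8,0,0.6],[1.8,-1.6,0,1.3],[2.8,-2.4,0,1.9],[3.7,-3.2,0,2.6],[4.6,-4.0,0,3.2],[5.5,-4.8,0,3.8],[6.4,-5.6,0,4.5],[7.3,-6.4,0,5.1]], grip=0, newtons=40)

```text
clock: 0.77
position: [0.3425, -0.2955, 0.253]
ee_rot: [-0.0, 0.999, -0.048, -0.0]
contact_force: [-0.1, 0.3, 0.5]
width: -0.0002
gripper_force: 0.0
```

```bash
cat > m.py <<'E'
# units needed from the present pose to a target: python3 m.py x y z yaw_deg
import sys, numpy as np
from rig import get_state
s=get_state(); w,x,y,z=s['ee_rot']
from scipy.spatial.transform import Rotation as R
r=R.from_quat([x,y,z,w]).as_matrix(); yaw=np.degrees(np.arctan2(r[1,0],r[0,0]))
t=np.array(list(map(float,sys.argv[1:5])))
dy=(yaw-t[3]+90)%180-90
print('t',s['clock'],'p',s['position'].round(4),'yaw',yaw.round(2),'tilt',r[:,2].round(4),'q',s['qpos'].round(2))
print('units',(r.T@(t[:3]-s['position'])/.025).round(2),'turn',round(dy/6,2))
E
python3 m.py .4424 -.0753 .2 -5.5
python3 - <<'E'
from h import *
from scipy.optimize import least_squares
np.set_printoptions(suppress=True,precision=4)
def seg(a,b,n=60): return np.array(a)+np.linspace(0,1,n)[:,None]*(np.array(b)-a)
def rc(cx,cy,hx,hy,z): 
    c=[(cx-hx,cy-hy,z),(cx+hx,cy-hy,z),(cx+hx,cy+hy,z),(cx-hx,cy+hy,z)]
    return [seg(c[i],c[(i+1)%4]) for i in range(4)]
tester=np.vstack(rc(0,0,.065,.15,.01)+rc(0,.1,.045,.04,.1)+rc(0,-.1,.045,.04,.1))
cellm=np.vstack(rc(0,0,.013,.02,.078)); rackm=np.vstack(rc(0,0,.035,.08,.016))
def place(M,p):
    c,s=np.cos(p[2]),np.sin(p[2]); return np.c_[p[0]+c*M[:,0]-s*M[:,1],p[1]+s*M[:,0]+c*M[:,1],M[:,2]]
D={}
for n in("top","scene"):
    g=cv2.resize(np.load(f"pics/{n}1.npz")['p'],None,fx=4,fy=4,interpolation=cv2.INTER_CUBIC)
    e=np.max([cv2.Canny(g[...,i],40,100,apertureSize=3) for i in range(3)],0) ; D[n]=cv2.distanceTransform(255-e,cv2.DIST_L2,5)/4
def res(p,M,ns):
    o=[]
    for n in ns:
        q=(proj(n,place(M,p))+.5)*4-.5
        d=cv2.remap(D[n],q[:,0].astype(np.float32)[:,None],q[:,1].astype(np.float32)[:,None],1)[:,0]
        o.append(np.minimum(d,3.))
    return np.concatenate(o)
cost=lambda p,M,ns:np.mean(1-np.exp(-(res(p,M,ns)/.8)**2))
from scipy.optimize import differential_evolution as DE
for nm,M,p0 in(('tester',tester,[.574,-.1885,-.09]),('cell',cellm,[.535,.322,-.285]),('rack',rackm,[.522,.284,-.285])):
    for ns in(['top'],['scene'],['top','scene']):
        r=DE(cost,[(a-w,a+w) for a,w in zip(p0,(.012,.012,.08))],args=(M,ns),seed=1,maxiter=60,tol=1e-6); print(nm,ns,r.x,round(r.fun,3))
E
```

```text
t 0.7667 p [ 0.3425 -0.2955  0.253 ] yaw -5.51 tilt [-4.e-04  5.e-04 -1.e+00] q [-0.87  0.09  1.75  0.    1.31  0.8 ]
units [ 3.13 -9.15  2.12] turn -0.0
tester ['top'] [ 0.572  -0.1882 -0.0957] 0.207Traceback (most recent call last):
  File "<stdin>", line 27, in <module>
    return fun(*args, **kwargs)
    ret = solver.solve()
    next(self)
    ~~~~^^^^^^
    energy = self.func(parameters)
    return self.f(x, *self.args)
           ~~~~~~^^^^^^^^^^^^^^^
  File "<stdin>", line 23, in <lambda>
  File "<stdin>", line 19, in res
  File "h.py", line 9, in proj
    c=eyes.camera_info(n); x=np.asarray(X)@c['R'].T+c['t']
ValueError: time passes only in moves, steps and waits
```

camera_info shouldn't be called in a loop, so I'll cache it. The move continues meanwhile.

```bash
sed -i 's/^from rig import eyes/from rig import eyes\nCI={n:eyes.camera_info(n) for n in("top","scene")}/; s/eyes.camera_info(n);/CI[n];/' h.py
cat > f.py <<'E'
from h import *
from scipy.optimize import differential_evolution as DE
def seg(a,b,n=60): return np.array(a)+np.linspace(0,1,n)[:,None]*(np.array(b)-a)
def rc(cx,cy,hx,hy,z): 
    c=[(cx-hx,cy-hy,z),(cx+hx,cy-hy,z),(cx+hx,cy+hy,z),(cx-hx,cy+hy,z)]
    return [seg(c[i],c[(i+1)%4]) for i in range(4)]
tester=np.vstack(rc(0,0,.065,.15,.01)+rc(0,.1,.045,.04,.1)+rc(0,-.1,.045,.04,.1))
cellm=np.vstack(rc(0,0,.013,.02,.078)); rackm=np.vstack(rc(0,0,.035,.08,.016))
def place(M,p):
    c,s=np.cos(p[2]),np.sin(p[2]); return np.c_[p[0]+c*M[:,0]-s*M[:,1],p[1]+s*M[:,0]+c*M[:,1],M[:,2]]
def dist(im):
    g=cv2.resize(im,None,fx=4,fy=4,interpolation=cv2.INTER_CUBIC)
    e=np.max([cv2.Canny(np.ascontiguousarray(g[...,i]),40,100) for i in range(3)],0); return cv2.distanceTransform(255-e,cv2.DIST_L2,5)/4
def cost(p,M,D):
    o=[]
    for n in D:
        q=((proj(n,place(M,p))+.5)*4-.5).astype(np.float32)
        o.append(cv2.remap(D[n],q[:,:1].copy(),q[:,1:].copy(),1)[:,0])
    return np.mean(1-np.exp(-(np.concatenate(o)/.8)**2))
def chamfer(M,p0,D,w=(.012,.012,.08)): 
    r=DE(cost,[(a-b,a+b) for a,b in zip(p0,w)],args=(M,D),seed=1,maxiter=50,tol=1e-6); return r.x.round(4),round(r.fun,3)
E
python3 - <<'E'
from f import *
D={n:dist(np.load(f"pics/{n}1.npz")['p']) for n in CI}
for nm,M,p0 in(('tester',tester,[.574,-.1885,-.09]),('cell',cellm,[.535,.322,-.285]),('rack',rackm,[.522,.284,-.285])):
    for ns in(['top'],['scene'],['top','scene']): print(nm,ns,*chamfer(M,p0,{n:D[n] for n in ns}))
E
```

```text
tester ['top'] [ 0.572  -0.1882 -0.0958] 0.207
tester ['scene'] [ 0.5767 -0.1892 -0.0932] 0.224
tester ['top', 'scene'] [ 0.5763 -0.189  -0.0949] 0.319
cell ['top'] [ 0.5327  0.3233 -0.2999] 0.067
cell ['scene'] [ 0.535   0.3225 -0.2488] 0.09
cell ['top', 'scene'] [ 0.5333  0.3232 -0.2834] 0.099
rack ['top'] [ 0.534  0.272 -0.365] 0.834
rack ['scene'] [ 0.5285  0.282  -0.365 ] 0.609
rack ['top', 'scene'] [ 0.5322  0.272  -0.365 ] 0.757
```

Call:
drive_tool(rows=[[0.4,-1.1,0,0],[0.8,-2.3,0,0],[1.2,-3.4,0,0],[1.6,-4.6,0,0],[2.0,-5.7,0.3,0],[2.4,-6.8,0.8,0],[2.8,-8.0,1.4,0],[3.1,-9.15,2.1,0]])

```text
clock: 1.43
position: [0.4417, -0.0751, 0.2007]
ee_rot: [0.0, 0.999, -0.046, 0.001]
contact_force: [0.7, -0.3, -0.3]
width: 0.0
gripper_force: 0.0
```

Now lower to z = 0.075.

Call:
drive_tool(rows=[[0,0,0.7,0],[0,0,1.4,0],[0,0,2.1,0],[0,0,2.8,0],[0,0,3.5,0],[0,0,4.2,0],[0,0,4.7,0],[0,0,5.0,0]])

```text
clock: 2.1
position: [0.4395, -0.0761, 0.0742]
ee_rot: [-0.0, 0.999, -0.046, -0.002]
contact_force: [-0.5, -0.7, 0.2]
width: 0.0001
gripper_force: 0.0
```

Call:
drive_tool(rows=[[0.3,0,0,0],[0.6,0,0,0],[0.9,0,0,0],[1.2,0,0,0],[1.5,0,0,0],[1.8,0,0,0],[2.1,0,0,0],[2.4,0,0,0]])

```text
clock: 2.77
position: [0.5012, -0.0822, 0.076]
ee_rot: [0.0, 0.999, -0.046, 0.0]
contact_force: [-2.0, -0.7, 1.7]
width: 0.0004
gripper_force: 1.1
```

Contact at about 2 N, with roughly 18 mm left. I'll push on slowly.

Call:
drive_tool(rows=[[0.1,0,0,0],[0.2,0,0,0],[0.3,0,0,0],[0.4,0,0,0],[0.5,0,0,0],[0.55,0,0,0],[0.6,0,0,0],[0.6,0,0,0]])

```text
clock: 3.43
position: [0.5156, -0.0835, 0.0757]
ee_rot: [0.0, 0.999, -0.046, 0.0]
contact_force: [-1.0, -0.4, -0.6]
width: 0.0003
gripper_force: 0.4
```

Call:
drive_tool(rows=[[0.03,0,0,0],[0.06,0,0,0],[0.09,0,0,0],[0.12,0,0,0],[0.15,0,0,0],[0.17,0,0,0],[0.2,0,0,0],[0.2,0,0,0]])

```text
clock: 4.1
position: [0.5175, -0.0836, 0.0757]
ee_rot: [-0.0, 0.999, -0.046, -0.003]
contact_force: [-8.2, -0.9, 5.5]
width: -0.0
gripper_force: 3.9
```

Call:
drive_tool(rows=[[0.05,0,0,0],[0.1,0,0,0],[0.15,0,0,0],[0.2,0,0,0],[0.2,0,0,0],[0.2,0,0,0],[0.2,0,0,0],[0.2,0,0,0]])

```text
clock: 4.77
position: [0.5176, -0.0834, 0.0753]
ee_rot: [-0.001, 0.999, -0.045, -0.008]
contact_force: [-16.3, -1.1, 11.7]
width: 0.0002
gripper_force: 8.6
```

The force rises with no movement, so the slide is home against its stop. Back off and lift.

Call:
drive_tool(rows=[[-0.5,0,0,0],[-1.2,0,0,0],[-2.0,0,-0.5,0],[-2.2,0,-1.5,0],[-2.2,0,-2.7,0],[-2.2,0,-3.9,0],[-2.2,0,-4.7,0],[-2.2,0,-5.0,0]])

```text
clock: 5.43
position: [0.4734, -0.08, 0.2046]
ee_rot: [0.001, 0.999, -0.046, 0.005]
contact_force: [0.3, -0.7, 0.2]
width: 0.0001
gripper_force: 0.0
```

```bash
python3 m.py .534 .3225 .2 73.8
```

```text
t 5.4333 p [ 0.4734 -0.08    0.2046] yaw -5.29 tilt [ 0.0089 -0.0025 -1.    ] q [-0.31  0.16  1.78  0.    1.18  1.35]
units [  0.93 -16.25   0.17] turn -13.18
```

Call:
drive_tool(rows=[[0,-0.9,0,-0.9],[0.1,-1.9,0,-1.8],[0.2,-2.9,0,-2.7],[0.3,-3.9,0,-3.6],[0.3,-4.9,0,-4.5],[0.4,-5.9,0,-5.4],[0.4,-6.9,0,-6.2],[0.5,-8.0,0,-7.0]], grip=85)

```text
clock: 6.1
position: [0.5013, 0.1199, 0.1999]
ee_rot: [-0.0, 0.948, 0.317, -0.0]
contact_force: [0.4, -0.6, -0.3]
width: 0.085
gripper_force: 0.0
```

```bash
python3 m.py .534 .3225 .2 73.8
```

```text
t 6.1 p [0.5013 0.1199 0.1999] yaw 36.94 tilt [-6.e-04 -1.e-04 -1.e+00] q [ 0.1   0.22  1.72 -0.    1.2   1.03]
units [ 5.92 -5.69 -0.01] turn -6.14
```

Call:
drive_tool(rows=[[0.8,-0.7,0,-0.8],[1.6,-1.5,0,-1.6],[2.4,-2.3,0,-2.4],[3.2,-3.1,0,-3.3],[4.0,-3.8,0,-4.1],[4.8,-4.6,0,-4.9],[5.5,-5.3,0,-5.7],[5.92,-5.69,0,-6.14]])

```text
clock: 6.77
position: [0.5353, 0.3243, 0.1994]
ee_rot: [-0.001, 0.799, 0.601, 0.0]
contact_force: [0.3, -0.8, 0.4]
width: 0.0851
gripper_force: 0.0
```

```bash
python3 m.py .534 .3225 .062 73.8
python3 - <<'E'
from h import *
o=[]
for n,(a,b,c,d) in dict(top=(140,240,120,250),scene=(230,360,60,215)).items():
    p,_=eyes.get_image(n); o.append(cv2.resize(p[c:d,a:b],(390,int(390*(d-c)/(b-a))),interpolation=2)[:600])
p=eyes.get_image
h=min(x.shape[0] for x in o); cv2.imwrite("pics/pre.png",np.hstack([x[-h:] for x in o])[...,::-1])
E
```

```text
t 6.7667 p [0.5353 0.3243 0.1994] yaw 73.85 tilt [-1.0e-04  1.5e-03 -1.0e+00] q [0.43 0.38 1.48 0.   1.28 0.71]
units [-0.09 -0.03  5.5 ] turn 0.01
```

View pics/pre.png

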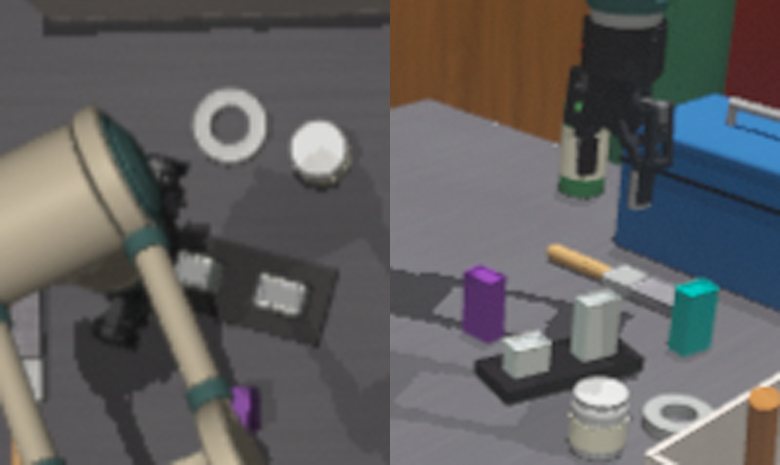

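The crop shows the open fingers across the cell's broad faces: in the left panel the tall cell is at (195,272) between the two fingers, and the right panel has the gripper above it. The alignment matches, so I'll lower.

Call:
drive_tool(rows=[[-0.1,0,0.8,0],[-0.1,0,1.6,0],[-0.1,0,2.4,0],[-0.1,0,3.2,0],[-0.1,0,4.0,0],[-0.1,0,4.7,0],[-0.1,0,5.2,0],[-0.1,0,5.5,0]])

```text
clock: 7.53
position: [0.5332, 0.3173, 0.0609]
ee_rot: [-0.0, 0.801, 0.598, -0.002]
contact_force: [0.1, 0.4, -0.3]
width: 0.0851
gripper_force: 0.0
```

Call:
drive_tool(rows=[[0,0,0,0],[0,0,0,0],[0,0,0,0],[0,0,0,0],[0,0,0,0],[0,0,0,0],[0,0,0,0],[0,0,0,0]], grip=36, newtons=25)

```text
clock: 8.2
position: [0.5344, 0.3189, 0.0636]
ee_rot: [0.0, 0.801, 0.599, 0.0]
contact_force: [1.1, 0.6, 0.2]
width: 0.0361
gripper_force: 0.0
```

Shift 3 mm along the cell to centre the pads, then close.

Call:
drive_tool(rows=[[0.06,0,0,0],[0.13,0,0,0],[0.13,0,0,0],[0.13,0,0,0],[0.13,0,0,0],[0.13,0,0,0],[0.13,0,0,0],[0.13,0,0,0]], grip=34)

```text
clock: 8.87
position: [0.5352, 0.3219, 0.0632]
ee_rot: [0.0, 0.801, 0.599, -0.0]
contact_force: [0.7, -1.6, 1.2]
width: 0.0335
gripper_force: 0.0
```

Call:
drive_tool(rows=[[0,0,0,0],[0,0,0,0],[0,0,0,0],[0,0,0,0],[0,0,0,0],[0,0,0,0],[0,0,0,0],[0,0,0,0]], grip=15, newtons=30)

```text
clock: 9.53
position: [0.5349, 0.3219, 0.0632]
ee_rot: [-0.0, 0.801, 0.599, -0.0]
contact_force: [-1.2, 0.4, 0.3]
width: 0.0257
gripper_force: 33.0
```

The grip closed at 25.7 mm, which matches the cell's 26 mm. Lift straight up.

Call:
drive_tool(rows=[[0,0,-0.2,0],[0,0,-0.5,0],[0,0,-0.9,0],[0,0,-1.5,0],[0,0,-2.2,0],[0,0,-3.0,0],[0,0,-3.8,0],[0,0,-4.5,0]])

```text
clock: 10.2
position: [0.536, 0.3221, 0.1785]
ee_rot: [0.0, 0.801, 0.599, 0.001]
contact_force: [0.0, 0.9, -0.6]
width: 0.0254
gripper_force: 32.9
```

Call:
drive_tool(rows=[[0,0,-0.5,0],[0,0,-0.9,0],[0,0,-1.2,0],[0,0,-1.4,0],[0,0,-1.5,0],[0,0,-1.5,0],[0,0,-1.5,0],[0,0,-1.5,0]])

```text
clock: 10.87
position: [0.5348, 0.3218, 0.2123]
ee_rot: [-0.0, 0.801, 0.599, -0.001]
contact_force: [-0.3, -0.0, -1.8]
width: 0.0253
gripper_force: 32.9
```

```bash
python3 m.py .5735 -.1885 .2 84.55
```

```text
t 10.8667 p [0.5348 0.3218 0.2123] yaw 73.56 tilt [-1.6e-03 -8.0e-04 -1.0e+00] q [ 0.43  0.37  1.46 -0.    1.31  0.72]
units [-19.14   7.26   0.51] turn -1.83
```

Call:
drive_tool(rows=[[-0.3,0.1,0,0],[-1.0,0.4,0,0],[-1.9,0.7,0,0],[-2.9,1.1,0,0],[-3.9,1.5,0,0],[-4.9,1.9,0,0],[-5.9,2.3,0,0],[-6.9,2.6,0,0]])

```text
clock: 11.53
position: [0.5487, 0.1361, 0.2129]
ee_rot: [0.0, 0.801, 0.599, -0.0]
contact_force: [1.3, -0.8, -2.0]
width: 0.0258
gripper_force: 32.9
```

Call:
drive_tool(rows=[[-1.0,0.4,0,0],[-2.0,0.8,0,0],[-3.0,1.1,0,0],[-4.0,1.5,0,0],[-5.0,1.9,0,0],[-5.9,2.2,0,0],[-6.5,2.5,0,0],[-6.9,2.6,0,0]])

```text
clock: 12.2
position: [0.5623, -0.0483, 0.2129]
ee_rot: [0.0, 0.802, 0.598, -0.0]
contact_force: [0.4, 0.4, -0.5]
width: 0.0257
gripper_force: 32.9
```

```bash
python3 m.py .5735 -.1885 .2 84.55
```

```text
t 12.2 p [ 0.5623 -0.0483  0.2129] yaw 73.44 tilt [-2.0e-04 -1.1e-03 -1.0e+00] q [-0.21  0.29  1.59 -0.    1.26  0.08]
units [-5.25  2.03  0.52] turn -1.85
```

Call:
drive_tool(rows=[[-0.6,0.2,0,-0.2],[-1.4,0.5,0,-0.5],[-2.2,0.9,0,-0.8],[-3.1,1.2,0,-1.1],[-3.9,1.5,0,-1.4],[-4.6,1.8,0,-1.6],[-5.1,2.0,0,-1.8],[-5.25,2.03,0,-1.85]])

```text
clock: 12.87
position: [0.5737, -0.1881, 0.2128]
ee_rot: [0.0, 0.74, 0.673, -0.0]
contact_force: [0.3, 0.1, -1.3]
width: 0.0255
gripper_force: 32.9
```

Call:
drive_tool(rows=[[0,0,0.2,0],[0,0,0.5,0],[0,0,0.9,0],[0,0,1.2,0],[0,0,1.5,0],[0,0,1.7,0],[0,0,1.8,0],[0,0,1.8,0]])

```text
clock: 13.53
position: [0.5734, -0.1856, 0.1674]
ee_rot: [-0.001, 0.739, 0.673, -0.0]
contact_force: [0.0, 0.0, -2.1]
width: 0.0258
gripper_force: 32.9
```

```bash
python3 m.py .5735 -.1885 .095 84.55
python3 - <<'E'
from f import *
o=[];D={}
for n,(a,b,c,d) in dict(top=(280,400,110,230),scene=(70,250,60,300)).items():
    p,z=eyes.get_image(n); np.savez(f"pics/{n}2.npz",p=p,d=z); o.append(cv2.resize(p[c:d,a:b],(390,int(390*(d-c)/(b-a))),interpolation=2))
h=min(x.shape[0] for x in o); cv2.imwrite("pics/hold.png",np.hstack([x[-h:] for x in o])[...,::-1])
E
```

```text
t 13.5333 p [ 0.5734 -0.1856  0.1674] yaw 84.67 tilt [-1.3e-03  6.0e-04 -1.0e+00] q [-0.43  0.38  1.58 -0.    1.19 -0.34]
units [-0.12  0.02  2.9 ] turn 0.02
```

View pics/hold.png

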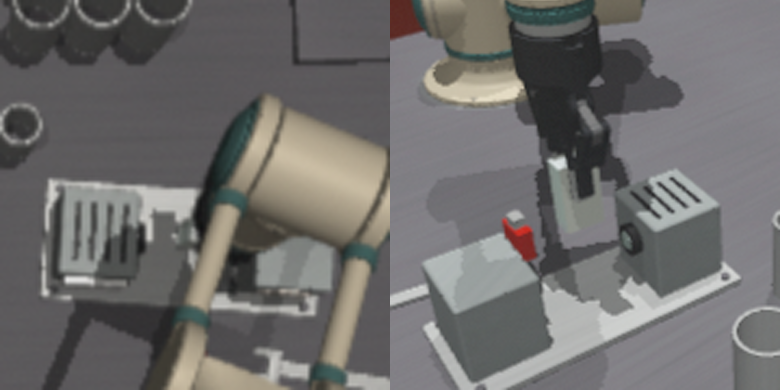

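The view shows the slide panel flush against the lamp head (left panel ~95,282). The upright cell (right panel ~575,200) hangs over the gap between the heads, held by its broad faces. Lower it into the beam.

Call:
drive_tool(rows=[[-0.1,0,0.3,0],[-0.1,0,0.8,0],[-0.1,0,1.3,0],[-0.1,0,1.8,0],[-0.1,0,2.3,0],[-0.1,0,2.6,0],[-0.1,0,2.8,0],[-0.1,0,2.9,0]])

```text
clock: 14.3
position: [0.5733, -0.1886, 0.0951]
ee_rot: [-0.0, 0.739, 0.673, -0.0]
contact_force: [0.9, 0.6, -1.0]
width: 0.0254
gripper_force: 32.9
```

Call:
drive_tool(rows=[[0,0,0,0],[0,0,0,0],[0,0,0,0],[0,0,0,0],[0,0,0,0],[0,0,0,0],[0,0,0,0],[0,0,0,0]])

```text
clock: 14.97
position: [0.5736, -0.1885, 0.0959]
ee_rot: [0.0, 0.739, 0.673, 0.0]
contact_force: [-0.1, -0.3, -1.5]
width: 0.0255
gripper_force: 32.9
```

```bash
python3 m.py .5735 -.1885 .095 84.55
python3 - <<'E'
from f import *
np.set_printoptions(suppress=True,precision=4)
p,d=eyes.get_image("scene"); W=cloud("scene",d).reshape(-1,3); 
dp=dist(p); print('tester now scene',*chamfer(tester,[.576,-.189,-.095],{'scene':dp}))
o=np.array([.5767,-.1892]);a=-.095;c,s=np.cos(a),np.sin(a)
q=np.c_[(W[:,:2]-o)@np.array([[c,-s],[s,c]]),W[:,2]]
sub=q[(abs(q[:,1])<.035)&(q[:,2]>.03)&(q[:,2]<.08)&(abs(q[:,0])<.04)]
b=sub[(sub[:,2]<.065)]; print('cell pts',len(b),np.percentile(b,[2,10,25,50,75,90,98],axis=0))
# plane fit of +x face
f=b[abs(b[:,0]-np.percentile(b[:,0],75))<.004]; k=np.linalg.lstsq(np.c_[np.ones(len(f)),f[:,1:]],f[:,0],rcond=None)[0]; print('face x=',k,'y range',np.percentile(f[:,1],[1,99]),len(f))
pn=q[(q[:,0]<-.044)&(q[:,0]>-.12)&(abs(q[:,1]-.1)<.045)&(q[:,2]>.06)&(q[:,2]<.098)];print('panel x',np.percentile(pn[:,0],[5,50]),len(pn))
i=cv2.resize(p[120:300,70:250],(600,600),interpolation=2); cv2.imwrite("pics/fin.png",i[...,::-1])
E
```

```text
t 14.9667 p [ 0.5736 -0.1885  0.0959] yaw 84.65 tilt [ 3.e-04 -2.e-04 -1.e+00] q [-0.43  0.44  1.67 -0.    1.03 -0.34]
units [ 0.   -0.    0.04] turn 0.02
tester now scene [ 0.5767 -0.1891 -0.0933] 0.292
cell pts 207 [[-0.0099 -0.0183  0.0378]
 [-0.0011 -0.0178  0.04  ]
 [ 0.0094 -0.0145  0.0443]
 [ 0.0103 -0.0026  0.0515]
 [ 0.0112  0.0089  0.0584]
 [ 0.0121  0.0161  0.0627]
 [ 0.0129  0.02    0.0644]]
face x= [0.0094 0.0135 0.0226] y range [-0.018   0.0205] 173
panel x [-0.0475 -0.0456] 12
```

View pics/fin.png

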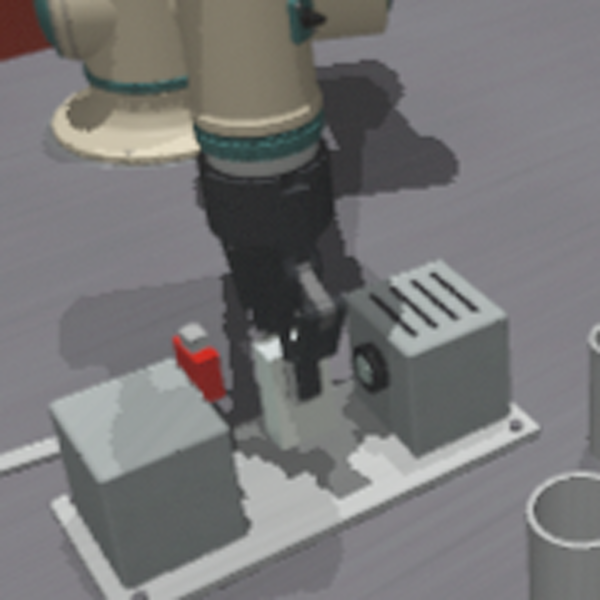

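The cell stands between the barrels (crop ~278,395), clear of the base plate. As a last check, I'll compare the cell's back face with the heads' back faces in the same depth picture.

Run:
```python
from h import *
p,d=eyes.get_image("scene"); W=cloud("scene",d).reshape(-1,3)
o=np.array([.5767,-.1892]);a=-.095;c,s=np.cos(a),np.sin(a)
q=np.c_[(W[:,:2]-o)@np.array([[c,-s],[s,c]]),W[:,2]]
for nm,y0,h,x0,zl,zh in(('rec',-.1,.033,.045,.02,.09),('lamp',.1,.033,.045,.02,.09),('cell',0,.016,.011,.042,.065)):
    m=q[(abs(q[:,1]-y0)<h)&(q[:,2]>zl)&(q[:,2]<zh)&(abs(q[:,0]-x0)<.008)]; print(nm,np.median(m[:,0]).round(4),len(m),np.polyfit(m[:,1],m[:,0],1).round(3))
```

```text
rec 0.0419 926 [0.001 0.042]
lamp 0.042 622 [0.002 0.042]
cell 0.0106 119 [0.002 0.011]
```

Against the heads, the cell is within about 1 mm of the beam line and its faces are parallel to theirs. Hand it in.

```bash
python3 -c "
from rig import order
print(order.sign_off())"
```

```text
the job is handed in; nothing more can be done
None
```

I pushed the slide home against its stop and handed the job in with the tall cell gripped by its frosted faces, upright in the light path, about 1 mm off the beam line by the depth picture; the verdict was not shown.

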